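Read a stone sample's label

ROBOT

A 6-joint arm with a two-finger parallel gripper is mounted at the origin on a cart in front of the work surface, level with it; the furniture and walls round the work are solid. World frame = base frame: x ahead of the robot, y to its left, z up, the work surface at z = 0. Lengths are in m, angles in rad, forces in N, time in s.
With the tool pointing down it reaches from about 0.275 to 0.75 m from the base axis. Payload 10.2 kg.
Tool frame: the origin (TCP) lies between the finger pads, 19 mm behind the fingertips; this is the grasp point; x points along the fingers, z is the direction in which the jaws open and shut, and the axes are right-handed (so a half turn about x gives the same grasp; the last joint's range is limited). The gripper opens to 85 mm and grips with 20 to 120 N. Pads are 22 mm wide; open, the fingers measure 114 mm over their backs; the gripper's body (76 mm by 85 mm) begins 54 mm behind the grasp point. The pads swing forward as they close: fully open they stand 13 mm farther back than shut.
Start: joints at [-1.47, 0.313, 1.498, -0, 1.331, -0.223], TCP at [0.167, -0.498, 0.25] pointing down, gripper open.
Joint ranges: [-2.94, 2.94], [-0.97, 2.17], [0.19, 2.56], [-1.23, 4.37], [0.02, 3.11], [-2.88, 2.88]. Speed limits (rad/s): [2.39, 2.39, 3.01, 3.14, 3.14, 3.14].

INTERFACE

Orientations are given as a unit quaternion [x, y, z, w].
In Python, from bench import env, kinematics, monitor, eyes, job gives the robot as it stands. The module is installed in compiled form; this text tells all that it offers. Calls block until the motion is done:
- env.reach(position, orientation): joint-space move of the TCP to a pose.
- env.movel(position, velocity=0.15, frame=None, guard=None): straight line of the TCP; frame=None keeps the orientation; velocity is the mean speed in m/s. With guard (N) it stops when the force on the tool has changed by that much, and returns True; else False.
- env.set_joints(angles): joint-space move.
- env.release() and env.close_gripper(effort=None): open the fingers fully, or close them until they stop; effort is the grip in N (None keeps the last).
- env.hold(seconds).
- kinematics.ik(position, orientation): joint angles nearest the present ones, or None.
- monitor.sense(): the state.
- eyes.grab_frame(name): name is "scene" or "top"; returns a dict with "frame" (400x640x3 uint8, red, green, blue), "mtx" (3x3 intrinsics, pixels), "k1" (the pictures are not rectified: a ray, as slopes to the right and down, at radius r is drawn at 1 + k1 r^2 times it, then the intrinsics apply), "view" (4x4, takes a point from world to camera coordinates). Camera axes: x right, y down, z forward; pixel columns grow to the right and rows downward; lengths in m; the calibration is good to about 2 mm. A picture is of the moment at which its call begins. There is no depth.
A pose or a line that the arm cannot do raises env.MotionError and nothing moves.
- job.hand_in(): hands the job in, once; it reports no verdict.
The state is a dict: "clock": time; "joints": joint angles; "qvel": joint speeds; "joint_efforts": joint torques, N m; "position": TCP position; "ee_rot": TCP orientation; "contact_force": force on the tool from outside, world axes, zero at the start; "ft_torque": the same for the moment, N m; "finger_gap": opening from 0.0 (shut) to 1.0 (fully open).
Only numpy, scipy, OpenCV 4.12 (cv2) and the standard library are available. Lean on these libraries where they do the work, as an engineer would, in place of code of your own. Each camera call takes 0.05 s, during which the arm holds its last target. There are 200 camera calls.

TASK

Switch the label reader to its three-bar mode: turn the selector knob until its pointer clicks in at the mark of three bars. Then take the stone plate that has the small corner notch out of its stand, find its frosted label field from the notch, and finish while holding the plate still in the air under the reader's lens, label face up (turned up at least halfway, to 45 degrees or flatter), with the middle of the label on the reading point 150 mm below the lens; do not put it down or let go. Do not touch the reader with the plate or the robot, and leave the plate without a notch and the loose amethyst and card box where they are.

Things in the scene. Friction and masses are not known exactly. Their poses are not given: they have to be found in the camera images.
- selector_box: Grey control box, 100 (x) x 110 (y) x 39 mm high, fixed, yaw varies. Origin: centre of its underside, below the knob axis; its -x side is nearest the robot. On its top, round the near side of the knob, 37 mm from the axis, lie marks of one, two, three and four black bars, from the robot's right to its left.
- selector (a joint): Knob angle, rad; grows clockwise seen from above. Spring detents it snaps into: 0 (one bar), 0.628 (two), 1.257 (three, wanted), 1.885 (four); ends just past the outer ones; a hump takes about 0.08 Nm. Starts in or near one or two bars. At value q the pointer points along the box's -x turned (0.942 - q) rad counterclockwise from above.
- selector_grip (a point): TCP point for gripping the knob, on its axis, 73 mm above the table. The black knob: disc 44 mm across, 8 mm high, with a grip bar on it 42 long, 14 wide, 30 mm high, its top 80 mm above the table; a white line on top is the pointer. The point turns with the knob: its -x axis is the pointer's direction, y is across the bar.
- notched_plate: Grey stone plate, 90 long (x), 8 thick (y), 52 mm high (z), about 85 g, upright in stand_a. Origin: centre of its underside. Notch 14 (x) by 14 mm (z) in the upper corner at its +x end. The frosted label field (white, matt, 28 x 34 mm) is at that end on the +y face only: facing the label, notch up, the notch is at the upper left.
- label_center (a point): Middle of the frosted label field on notched_plate, at x +29, y +4, z +21 mm in the plate's frame; its axes are the plate's: the label faces +y.
- plain_plate: The other stone plate: same size, stone and label field, but all four corners whole; to be left in stand_b. Origin and axes as for notched_plate.
- stand_a: Wooden stand that holds notched_plate: block 70 (x) x 50 x 24 mm, fixed; slot along x, 9.2 mm wide, 18 mm deep, floor 6 mm above the table, so 34 mm of the plate shows above. Origin: centre of its underside. Any yaw; the two stands may change places.
- stand_b: The same wooden stand, holding plain_plate.
- reader: Label reader, fixed, yaw varies: dark foot 140 (x) x 120 (y) x 18 mm; post of 22 mm diameter at x +35 mm, 400 mm high; a boom of 16 mm diameter at height 375 mm runs from it along -x (to the robot's side) to a grey head 56 mm square, its lens looking straight down. Origin: centre of the foot's underside.
- reader_lens (a point): Centre of the lens front, the lowest point of the head, at x -140, y 0, z +330 mm in the reader's frame; axes are the reader's.
- reading_point (a point): Reading point, in free air 150 mm straight below the lens: at x -140, y 0, z +180 mm in the reader's frame; axes are the reader's. The foot's front edge is 70 mm behind it. The label may be turned about the vertical in any direction; its face must look upward.
- amethyst: Loose small purple stone point, 31 x 27 x 70 mm, standing; bystander. Origin: centre of its underside.
- card_box: Loose small card box, 34 x 50 x 22 mm; bystander. Origin: centre of its underside.

How it is judged:
By the outcome, as a careful person would: the job done as asked, in the order asked, and still so for the second after the job is handed in, while the arm keeps its last pose, push and grip.
It also fails if it takes over 48 s, if anything falls off the work surface, if the arm or the gripper's body presses on something with over 40 N, if the wrist force passes 120 N, or if a joint passes its speed limit or range.

## Working session

There is one attempt and no reset: what is moved stays moved. The work goes in short steps, each a Python script; the robot and the scene stay as the last script left them, time stands still between calls to the robot, and variables do not carry over. Pictures are saved under pics/ and viewed, about 8 in all and at most 12, crops included, and the job is handed in when it is done.

```bash
mkdir -p pics; ls; python3 - <<'E'
from bench import env, kinematics, monitor, eyes, job
import cv2,numpy as np
for n in("scene","top"):
    f=eyes.grab_frame(n); cv2.imwrite(f"pics/{n}0.png",f["frame"][:,:,::-1])
    print(n,f["mtx"].tolist(),f["k1"],np.round(f["view"],4).tolist())
print(monitor.sense())
E
```

```text
pics
scene [[366.8526944237455, 0.0, 321.3030192578613], [0.0, 366.8526944237455, 207.71092466532718], [0.0, 0.0, 1.0]] -0.06511882678808233 [[0.8974, -0.4411, 0.0119, -0.4818], [-0.3175, -0.6641, -0.6769, 0.2974], [0.3065, 0.6037, -0.736, 0.966], [0.0, 0.0, 0.0, 1.0]]
top [[361.799845661356, 0.0, 317.0180443788664], [0.0, 361.799845661356, 199.20638244094945], [0.0, 0.0, 1.0]] 0.015420407308746512 [[0.0089, -0.9998, 0.0181, -0.0394], [-0.9882, -0.0115, -0.1525, 0.5579], [0.1526, -0.0165, -0.9881, 1.2805], [0.0, 0.0, 0.0, 1.0]]
{'clock': 0.1, 'joints': array([-1.47039971e+00,  3.13397750e-01,  1.49832630e+00,  1.76311162e-05,
        1.33097806e+00, -2.23402771e-01]), 'qvel': array([ 0.00186635, -0.00041511, -0.00085586,  0.00217314,  0.00017001,
        0.00097209]), 'joint_efforts': array([ 2.60773013e-03, -4.12895072e+01, -2.60140657e+01, -9.29901626e-05,
        3.07571383e-03, -1.09756428e-06]), 'position': array([ 0.16701117, -0.49752673,  0.24950349]), 'ee_rot': array([ 0.41316379,  0.5743124 , -0.41256799,  0.57380189]), 'contact_force': array([-0.46185204, -0.28443719,  0.4427575 ]), 'ft_torque': array([ 0.03802252, -0.01875982, -0.01373773]), 'finger_gap': 1.0009653767364677}
```

View pics/scene0.png

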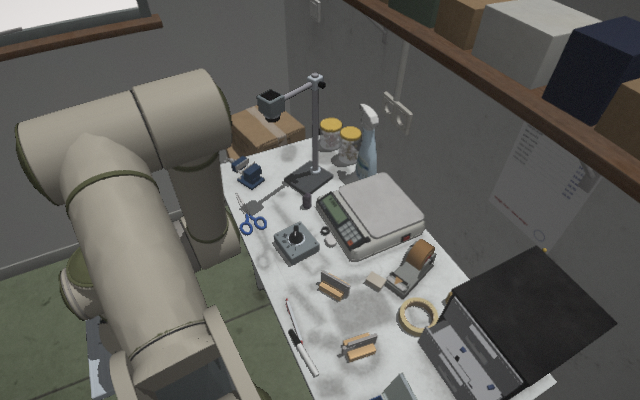

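View pics/top0.png

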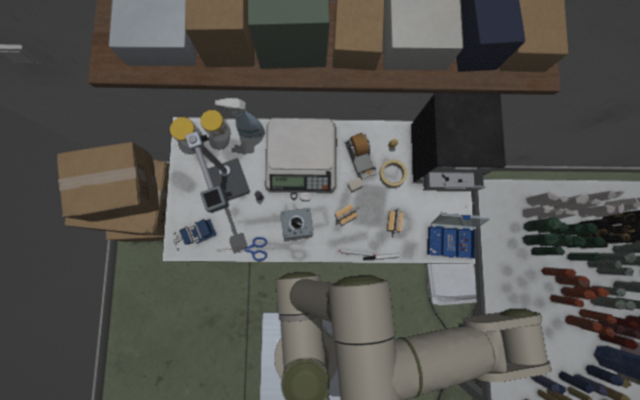

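Scene: the reader is on the left (head about (271,104), foot (310,180)), the selector at (296,241), and the stands at (332,286) and (358,347). In the top view the selector is at (297,222), the stands at (346,214) and (396,220), and the reader head at (213,198). Next I'll take enlarged crops.

```bash
python3 - <<'E'
import cv2,numpy as np
s=cv2.imread("pics/scene0.png");t=cv2.imread("pics/top0.png")
def c(im,x,y,w,h,W,H): return cv2.resize(im[y:y+h,x:x+w],(W,H),interpolation=cv2.INTER_CUBIC)
r1=np.hstack([c(s,267,217,56,50,336,300),c(s,310,264,50,40,232,300) if 0 else c(s,313,265,39,50,232,300),c(s,339,327,39,50,232,300)])
r2=np.hstack([c(t,275,202,45,50,270,300),c(t,330,190,80,50,530,300) if 0 else c(t,330,195,83,47,530,300)])
cv2.imwrite("pics/crop1.png",np.vstack([r1,r2]))
cv2.imwrite("pics/crop2.png",np.hstack([c(s,240,70,100,150,400,600),c(t,180,125,80,120,400,600)]))
E
```

```text
(no output)
```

View pics/crop1.png

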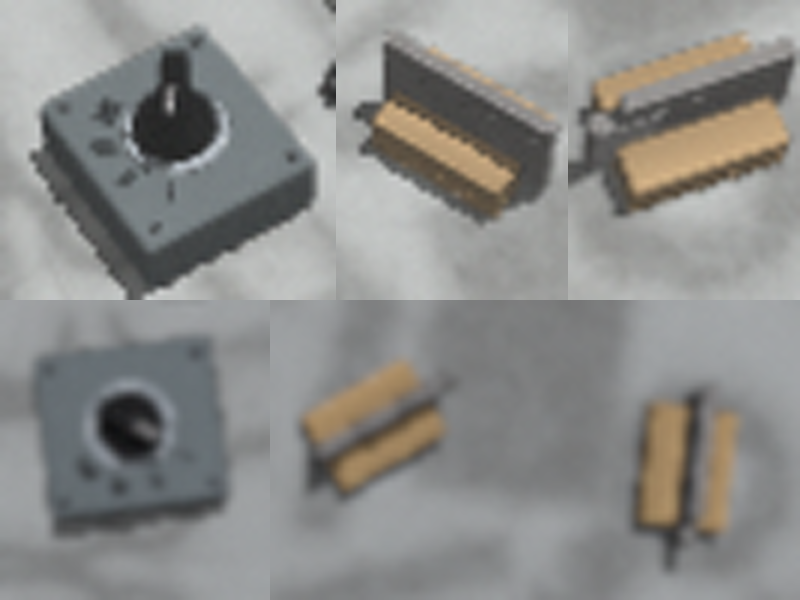

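View pics/crop2.png

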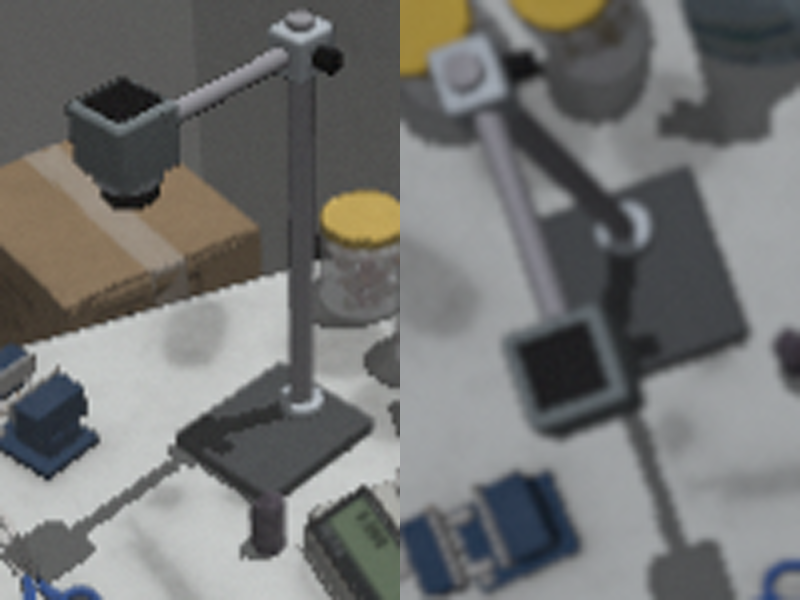

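```bash
cat >h.py <<'E'
import cv2,numpy as np
from bench import env, kinematics, monitor, eyes, job
from scipy.spatial.transform import Rotation as R
CAM={n:eyes.grab_frame(n) for n in("scene","top")}
def rays(n,p):
    c=CAM[n];V=np.array(c["view"]);d=cv2.undistortPoints(np.array(p,float).reshape(-1,1,2),np.array(c["mtx"]),np.array([c["k1"],0,0,0.]))[:,0]
    d=np.c_[d,np.ones(len(d))]@V[:3,:3]
    return -V[:3,:3].T@V[:3,3],d
def onz(n,p,z):
    o,d=rays(n,p);z=np.broadcast_to(z,len(d));return o+d*((z-o[2])/d[:,2])[:,None]
def proj(n,P):
    c=CAM[n];V=np.array(c["view"]);
    return cv2.projectPoints(np.array(P,float).reshape(-1,1,3),cv2.Rodrigues(V[:3,:3])[0],V[:3,3],np.array(c["mtx"]),np.array([c["k1"],0,0,0.]))[0][:,0]
E
python3 - <<'E'
from h import *
np.set_printoptions(precision=4,suppress=True)
S=lambda a,ox,oy,sx,sy,X,Y:[(X-.0+(x-ox)/sx,Y+(y-oy)/sy) for x,y in a]
def show(t,P):
    P=np.array(P);print(t,P[:,:2].tolist() if 0 else '\n',P[:,:2],'sides',np.linalg.norm(np.diff(np.r_[P,P[:1]],axis=0),axis=1),'mean',P.mean(0)[:2])
for n in CAM: print(n,rays(n,[(0,0)])[0])
show('box scene',onz('scene',S([(195,30),(42,108),(150,258),(315,160)],0,0,6,6,267,217),.039))
show('box top',onz('top',S([(35,55),(210,40),(228,200),(55,215)],0,0,6,6,275,202),.039))
show('plateL',onz('scene',S([(388,38),(555,128)],336,0,5.95,6,313,265),.058))
show('plateR(notch..far)',onz('scene',S([(622,103),(795,45)],568,0,5.95,6,339,327),.058))
show('foot scene',onz('scene',[(284.5,179.2),(310.5,161.2),(333.2,176.2),(307,195)],.018))
show('foot top',onz('top',[(238,159),(249.6,192)],.018))
print('lens scene',onz('scene',[(272.5,118)],.33),'post',onz('scene',[(315.3,169.8)],.018),'post top',onz('scene',[(315.3,75)],.40),onz('top',[(193,139)],.40), 'post base top',onz('top',[(224,170)],.018))
f=CAM['top']['frame'];hsv=cv2.cvtColor(f,cv2.COLOR_RGB2HSV)
m=cv2.inRange(hsv,(8,80,90),(28,255,255));m[:190]=0;m[245:]=0;m[:,:320]=0;m[:,420:]=0
m=cv2.morphologyEx(m,cv2.MORPH_CLOSE,np.ones((5,5)))
for c in cv2.findContours(m,0,2)[0]:
    if cv2.contourArea(c)>40:
        P=onz('top',c[:,0],.024)[:,:2].astype(np.float32);r=cv2.minAreaRect(P);print('stand',r,cv2.boundingRect(c))
# knob
g=cv2.cvtColor(f,cv2.COLOR_RGB2GRAY);print(g[212:234,287:309])
E
```

```text
scene [ 0.2307 -0.5982  0.918 ]
top [ 0.3563 -0.0118  1.3511]
box scene 
 [[ 0.508   0.0976]
 [ 0.4169  0.0836]
 [ 0.4304 -0.0244]
 [ 0.5275 -0.0059]] sides [0.0922 0.1088 0.0989 0.1053] mean [0.4707 0.0377]
box top 
 [[ 0.5133  0.0978]
 [ 0.5237 -0.0084]
 [ 0.4267 -0.0204]
 [ 0.4167  0.0834]] sides [0.1067 0.0977 0.1043 0.0976] mean [0.4701 0.0381]
plateL 
 [[ 0.485  -0.1068]
 [ 0.5316 -0.1817]] sides [0.0883 0.0883] mean [ 0.5083 -0.1443]
plateR(notch..far) 
 [[ 0.4509 -0.3185]
 [ 0.5264 -0.3286]] sides [0.0761 0.0761] mean [ 0.4887 -0.3236]
foot scene 
 [[0.5476 0.3217]
 [0.6739 0.3717]
 [0.7128 0.2606]
 [0.5873 0.2145]] sides [0.1358 0.1177 0.1337 0.1142] mean [0.6304 0.2921]
foot top 
 [[0.7123 0.2656]
 [0.5864 0.2174]] sides [0.1348 0.1348] mean [0.6494 0.2415]
lens scene [[0.503 0.252 0.33 ]] post [[0.6693 0.3199 0.018 ]] post top [[0.6622 0.3054 0.4   ]] [[0.6642 0.3095 0.4   ]] post base top [[0.669  0.3161 0.018 ]]
stand ((0.4835381805896759, -0.3213178515434265), (0.04815324395895004, 0.06623631715774536), 82.45762634277344) (388, 212, 15, 19)
stand ((0.5062371492385864, -
[... 1450 characters left out ...]
0  22  27  53  93 120 120 108
  104 107 110 111]
 [106 102 105 122 138 131 100  64  41  36  35  39  48  74 111 123 108 100
   97  99 105 109]
 [100  91  91 106 126 137 128 101  69  60  62  66  72  83 105 116 109 105
  100  96 103 109]
 [ 95  80  78  90 104 120 128 119  98  90  93  90  89  90  98 108 109 109
  108 106 108 110]
 [ 98  81  67  73  92 105 107 109 107 108 109 104 100  95  99 107 109 109
  109 109 110 110]
 [103  91  76  79  94 102  97  93  98 104 109 107  99  87  89 101 108 110
  109 110 110 109]
 [106 103  98  99 104 104  91  75  81  96 106 106 101  89  84  95 106 109
  110 111 111 108]
 [107 107 105 106 107 105  90  71  73  92 104 107 105  97  94 101 107 109
  109 110 109 107]]
```

```bash
cat >>h.py <<'E'
BOX=np.array([.4704,.0379]);BY=.13
def quat(x,z):
    x=np.array(x,float);z=np.array(z,float);x/=np.linalg.norm(x);z/=np.linalg.norm(z)
    return R.from_matrix(np.c_[x,np.cross(z,x),z]).as_quat()
def down(a): return quat([0,0,-1],[np.cos(a),np.sin(a),0])
def ptr(q): return np.pi+BY+.942-q
PY=np.deg2rad(172.45);PC=np.array([.4828,-.322,.006])
px=np.array([np.cos(PY),np.sin(PY),0]);py=np.array([-np.sin(PY),np.cos(PY),0]);pz=np.array([0,0,1.])
GX,GZ=-.017,.044           # grasp in plate frame
GP=PC+GX*px+GZ*pz
LENS=np.array([.500,.2455]);RP=np.r_[LENS,.18]
def final(phi,tau,s):     # tool x yaw phi, pitched down tau; plate pose with label up; s: tool z = s*plate y
    t=np.array([np.cos(phi)*np.cos(tau),np.sin(phi)*np.cos(tau),-np.sin(tau)])
    y=np.array([np.cos(phi)*np.sin(tau),np.sin(phi)*np.sin(tau),np.cos(tau)])
    z=-t;x=np.cross(y,z)
    tcp=RP-(.029-GX)*x-.004*y-(.021-GZ)*z
    return tcp,quat(t,s*y)
E
python3 - <<'E'
from h import *
np.set_printoptions(precision=3,suppress=True)
for z in(.36,.39,.41): print('head',z,onz('top',[(213.2,199.4)],z))
k=onz('top',[(297.5,221.5),(298.3,222.3),(299.5,223.3),(301,224)],.08);print('ptr pts',k[:,:2],np.arctan2(*(k[:,:2]-BOX).T[::-1])%(2*np.pi),'expect',ptr(0),ptr(.628))
for s in(1,-1):
  for q in(0,.628,1.257): print('knob',s,q,kinematics.ik([*BOX,.073],down(ptr(q)+s*np.pi/2)))
  print('plate',s,GP,kinematics.ik(GP,quat([0,0,-1],s*py)))
  for phi in(-40,-20,0,20,30,45,60):
    for tau in(5,20,30):
      p,o=final(np.deg2rad(phi),np.deg2rad(tau),s);j=kinematics.ik(p,o)
      if j is not None: print('fin',s,phi,tau,p,np.array(j))
E
```

```text
head 0.36 [[0.505 0.258 0.36 ]]
head 0.39 [[0.501 0.249 0.39 ]]
head 0.41 [[0.498 0.244 0.41 ]]
ptr pts [[0.472 0.035]
 [0.47  0.032]
 [0.466 0.028]
 [0.464 0.022]] [5.318 4.587 4.317 4.307] expect 4.213592653589793 3.585592653589793
knob 1 0 [-0.169  0.431  1.857 -0.     0.854  0.33 ]
knob 1 0.628 [-0.169  0.431  1.857 -0.     0.854  0.958]
knob 1 1.257 [-0.169  0.431  1.857 -0.     0.854  1.587]
plate 1 [ 0.5   -0.324  0.05 ] [-0.772  0.683  1.483 -0.     0.975  0.93 ]
fin 1 -40 30 [0.513 0.295 0.188] [ 0.665  0.582  1.605 -1.226  1.121  2.051]
fin 1 -20 5 [0.494 0.297 0.178] [0.693 0.646 1.912 4.305 1.214 2.609]
fin 1 0 20 [0.477 0.291 0.184] [0.548 0.385 2.122 3.977 0.721 2.654]
fin 1 0 30 [0.478 0.291 0.188] [0.522 0.31  2.063 4.294 0.493 2.318]
fin 1 30 20 [0.457 0.274 0.184] [ 0.167  0.265  2.331  2.624  0.723 -2.864]
fin 1 30 30 [0.458 0.274 0.188] [ 0.189  0.179  2.252  2.372  0.422 -2.591]
fin 1 45 20 [0.451 0.262 0.184] [-0.04   0.267  2.327  2.058  0.897 -2.63 ]
fin 1 45 30 [0.452 0.263 0.188] [ 0.004  0.179  2.253  1.797  0.676 -2.318]
fin 1 60 5 [0.449 0.248 0.178] [-0.
[... 997 characters left out ...]
316 0.208 2.214 3.054 0.328 0.067]
fin -1 30 5 [0.457 0.274 0.178] [0.15  0.476 2.386 2.745 1.224 0.107]
fin -1 30 20 [0.457 0.274 0.184] [0.167 0.265 2.331 2.624 0.723 0.277]
fin -1 30 30 [0.458 0.274 0.188] [0.189 0.179 2.252 2.372 0.422 0.551]
fin -1 45 5 [0.451 0.262 0.178] [-0.076  0.478  2.378  2.24   1.301  0.224]
fin -1 45 20 [0.451 0.262 0.184] [-0.04   0.267  2.327  2.058  0.897  0.512]
fin -1 45 30 [0.452 0.263 0.188] [0.004 0.179 2.253 1.797 0.676 0.823]
fin -1 60 5 [0.449 0.248 0.178] [-0.223  0.506  2.285  1.825  1.386  0.341]
fin -1 60 20 [0.449 0.249 0.184] [-0.182  0.315  2.245  1.655  1.094  0.622]
fin -1 60 30 [0.449 0.25  0.188] [-0.13   0.227  2.186  1.465  0.934  0.87 ]
```

```bash
sed -i 's/^LENS=.*;RP/LENS=np.array([.500,.2465]);RP/' h.py; python3 - <<'E'
from h import *
np.set_printoptions(precision=3,suppress=True)
def st(t):
    s=monitor.sense();print(t,s["clock"],s["position"],s["contact_force"],s["ft_torque"],s["finger_gap"])
o=down(ptr(0)+np.pi/2)
env.reach([*BOX,.16],o);st('above')
print(env.movel([*BOX,.073],.1,guard=15));st('down')
if monitor.sense()["position"][2]<.077:
    env.close_gripper(30);st('grip')
    for q in(.63,1.27):
        j=np.array(kinematics.ik([*BOX,.073],down(ptr(q)+np.pi/2)));print(j);env.set_joints(j);st(q)
    env.release();st('rel')
    env.movel([*BOX,.16],.2)
    env.reach([.38,-.25,.2],quat([0,0,-1],-py));st('away')
    f=eyes.grab_frame("scene")["frame"][:,:,::-1];t=eyes.grab_frame("top")["frame"][:,:,::-1]
    c=lambda im,x,y:cv2.resize(im[y:y+60,x:x+50],(400,480),interpolation=cv2.INTER_CUBIC)
    cv2.imwrite("pics/knob.png",np.hstack([c(f,270,210),c(t,273,195)]))
E
```

```text
above 2.625 [0.471 0.037 0.16 ] [ 0.29  -0.163 -0.371] [ 0.05  -0.028  0.033] 1.0019148154957906
False
down 3.6417 [0.471 0.038 0.073] [-0.058 -0.444 -0.433] [-0.021  0.004 -0.023] 1.002822199040476
grip 4.2917 [0.469 0.039 0.073] [-6.567  3.986  8.972] [0.685 1.072 0.023] 0.15960007005182594
[-0.169  0.431  1.857 -0.     0.854  0.96 ]
0.63 4.9417 [0.468 0.04  0.073] [-13.127  12.923  15.246] [ 2.113  2.062 -0.026] 0.15716204411026594
[-0.169  0.431  1.857 -0.     0.854  1.6  ]
1.27 5.6 [0.468 0.042 0.073] [-12.493  26.406  17.643] [4.33  1.991 0.064] 0.1601639016638553
rel 6.2917 [0.47  0.038 0.073] [-0.538  0.084 -0.01 ] [ 0.013 -0.056 -0.043] 1.0033889440984933
away 10.1083 [ 0.38 -0.25  0.2 ] [-1.249 -0.063  0.058] [0.04  0.004 0.039] 0.9988613379824438
```

View pics/knob.png

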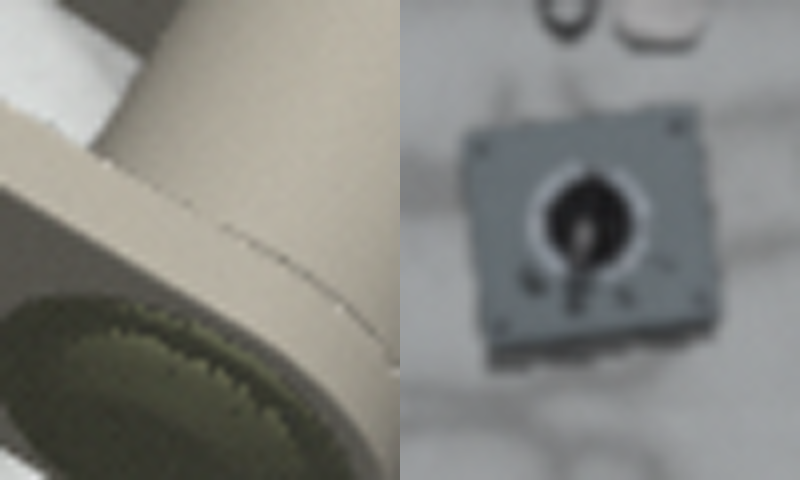

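The pointer now sits on the third mark from the right: pointer about (580,240), three-bar mark about (577,295) in the right crop. My crop picks ignored a half-pixel resize offset of about +1.5 mm in y, so I'll correct the reader and plate for it, then grasp.

```bash
sed -i 's/^LENS=.*;RP/LENS=np.array([.5005,.248]);RP/; s/PC=np.array(\[.4828,-.322,/PC=np.array([.4828,-.3212,/' h.py; python3 - <<'E'
from h import *
np.set_printoptions(precision=4,suppress=True)
def st(t):
    s=monitor.sense();print(t,s["clock"],s["position"],s["contact_force"],s["ft_torque"],s["finger_gap"])
o=quat([0,0,-1],-py)
env.reach(GP+[0,0,.08],o);st('above')
print(env.movel(GP,.1,guard=10));st('down')
env.close_gripper(50);st('grip')
if monitor.sense()["finger_gap"]>.05:
    env.movel(GP+[0,0,.16],.12);st('lift')
    p,q=final(np.deg2rad(60),np.deg2rad(12),-1)
    print('final',p,kinematics.ik(p,q),'pre',kinematics.ik(p+[-.05,-.2,.05],q))
    f=eyes.grab_frame("scene")["frame"][:,:,::-1];t=eyes.grab_frame("top")["frame"][:,:,::-1]
    u=proj('scene',[GP+[0,0,.13]])[0].astype(int);print(u)
    c=lambda im,x,y:cv2.resize(im[max(y,0):y+100,x:x+80],(400,500),interpolation=cv2.INTER_CUBIC)
    cv2.imwrite("pics/lift.png",np.hstack([c(f,u[0]-40,u[1]-50),c(t,355,170)]))
E
```

```text
above 10.9833 [ 0.4992 -0.3231  0.1304] [ 0.2381  0.2005 -0.2144] [-0.0064  0.0218  0.0324] 1.001644987476895
False
down 11.9333 [ 0.4999 -0.3237  0.0507] [-0.0277  0.3985 -0.1698] [ 0.0097 -0.0127 -0.0192] 0.9981705848913173
grip 12.625 [ 0.4997 -0.3237  0.0501] [-0.3191 -1.5794  0.6289] [-0.3383  0.0606  0.004 ] 0.0824732685866057
lift 14.1083 [ 0.4995 -0.3232  0.2092] [ 0.0742  0.5717 -1.0674] [-0.0282 -0.0591 -0.0153] 0.08185736224346839
final [0.449  0.2508 0.1809] [-0.2023  0.4107  2.2719  1.7674  1.2416  0.4603] pre [-0.8574  0.2357  2.2951  1.179   1.5843  0.5727]
[372 314]
```

View pics/lift.png

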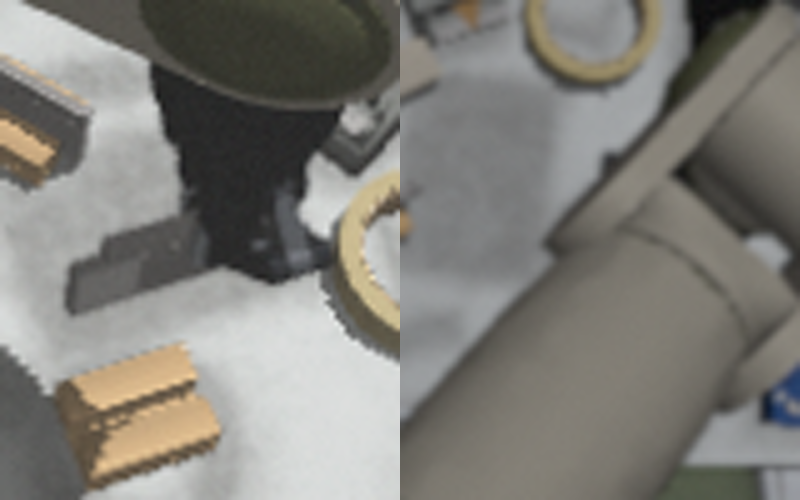

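Notched plate held: the notch is at the upper left, (85,250) in the left crop, and the lighter label patch faces the camera. Next I'll check the plate's place in the grip by projecting its corners, then move to the reader.

```bash
python3 - <<'E'
from h import *
np.set_printoptions(precision=3,suppress=True)
T=monitor.sense()["position"]
org=T-GX*px-GZ*pz
W=lambda x,y,z:org+x*px+y*py+z*pz
P=[W(.045,.004,0),W(.045,.004,.038),W(.031,.004,.038),W(.031,.004,.052)]
print('pred in crop',(proj('scene',P)-[332,264]+.5)*5-.5,'seen (70,313) (68,262) (103,255) (103,238)')
print('pred if x+3mm',(proj('scene',[p+.003*px for p in P])-[332,264]+.5)*5-.5)
R0=R.from_quat(quat([0,0,-1],-py))
p,q=final(np.deg2rad(60),np.deg2rad(12),-1)
from scipy.spatial.transform import Slerp
s=Slerp([0,1],R.concatenate([R0,R.from_quat(q)]))
for a,pos in((.33,[.42,-.25,.3]),(.67,[.38,-.12,.32]),(1,[.38,0,.28]),(1,p+[-.04,-.12,.03]),(1,p)): print(a,kinematics.ik(pos,s(a).as_quat()))
E
```

```text
pred in crop [[ 72.866 319.28 ]
 [ 78.653 280.055]
 [109.9   270.134]
 [112.57  254.833]] seen (70,313) (68,262) (103,255) (103,238)
pred if x+3mm [[ 66.376 321.366]
 [ 71.923 282.188]
 [103.226 272.255]
 [105.806 256.971]]
0.33 [-1.028 -0.01   1.848  0.581  1.077  2.849]
0.67 [-1.25  -0.167  2.177  1.064  1.513  1.654]
1 [-1.007  0.127  2.224  1.076  1.748  0.693]
1 [-0.629  0.266  2.358  1.375  1.441  0.519]
1 [-0.202  0.411  2.272  1.767  1.242  0.46 ]
```

```bash
cat > fin.py <<'E'
from h import *
np.set_printoptions(precision=4,suppress=True)
def st(t):
    s=monitor.sense();print(t,s["clock"],s["position"],s["contact_force"],s["finger_gap"])
    return s
def shot(name):
    f=eyes.grab_frame("scene")["frame"][:,:,::-1];t=eyes.grab_frame("top")["frame"][:,:,::-1]
    cv2.imwrite(f"pics/raw_{name}.png",f)
    cv2.imwrite(f"pics/{name}.png",np.hstack([cv2.resize(f[80:200,220:320],(500,600),interpolation=cv2.INTER_CUBIC),cv2.resize(t[140:260,180:240],(300,600),interpolation=cv2.INTER_CUBIC)]))
E
python3 - <<'E'
from fin import *
p,q=final(np.deg2rad(60),np.deg2rad(12),-1)
env.set_joints(kinematics.ik([.38,0,.30],q));st('pre')
env.movel(p+[-.04,-.12,.03],.12);st('near')
env.movel(p,.08);st('fin');print(p)
shot('fin1')
pl=lambda x,y,z:None
m=R.from_quat(q).as_matrix();t=m[:,0];y=-m[:,2];z=-t;x=np.cross(y,z);T=monitor.sense()["position"];o=T-GX*x-GZ*z
W=[o+a*x+.004*y+c*z for a,c in((.029,.021),(.045,0),(.045,.038),(.031,.038),(.031,.052),(.015,.004),(.043,.004),(.043,.038),(.015,.038))]
print((proj('scene',W+[np.r_[LENS,.33]])-[220,80]+.5)*5-.5)
E
```

```text
pre 16.9167 [ 0.3801 -0.0001  0.3   ] [-0.1336 -0.0247 -1.2424] 0.08528580921809278
near 18.4083 [0.4092 0.1304 0.211 ] [ 0.0091  0.4558 -1.0502] 0.08482841941083748
fin 20.1833 [0.4491 0.2505 0.1809] [-0.3217 -0.158  -0.8612] 0.08581336262519264
[0.449  0.2508 0.1809]
[[283.4739 402.2159]
 [314.1096 387.8114]
 [304.8204 416.5764]
 [282.175  415.4203]
 [278.3924 426.4083]
 [265.831  388.3878]
 [309.9957 390.6061]
 [301.5833 416.4109]
 [256.337  414.1065]
 [262.8234 196.6762]]
```

View pics/fin1.png

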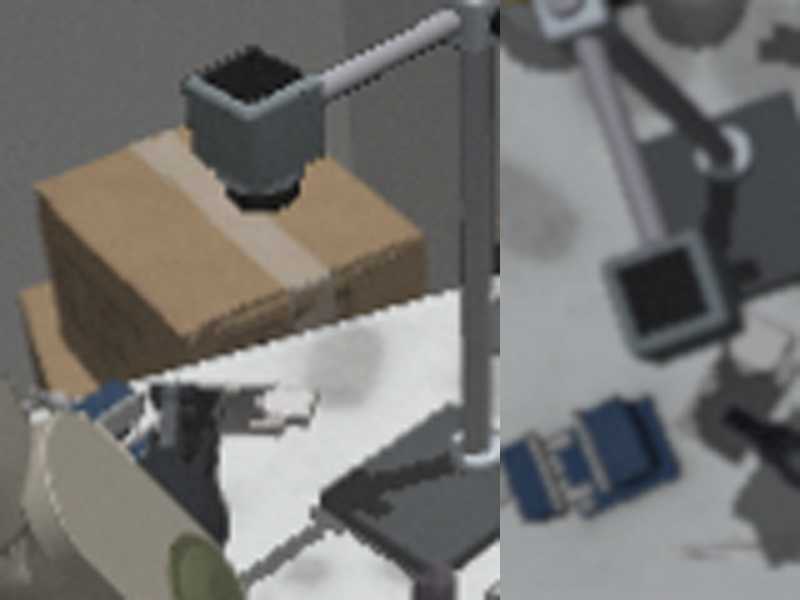

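```bash
python3 - <<'E'
from fin import *
T=monitor.sense();m=R.from_quat(T["ee_rot"]).as_matrix();t=m[:,0];y=-m[:,2];z=-t;x=np.cross(y,z);o=T["position"]-GX*x-GZ*z
W=[o+a*x+.004*y+c*z for a,c in((.015,.004),(.043,.004),(.043,.038),(.015,.038))]
PL=[o+a*x+.004*y+c*z for a,c in((.045,0),(.045,.038),(.031,.038),(.031,.052))]
print('tilt',np.degrees(np.arccos(y[2])))
out=[]
for n in("scene","top"):
    f=np.ascontiguousarray(CAM[n]["frame"][:,:,::-1]);c=proj(n,W).mean(0);x0,y0=(c-[12,17]).astype(int);print(n,x0,y0)
    im=cv2.resize(f[y0:y0+36,x0:x0+24],None,fx=16,fy=16,interpolation=cv2.INTER_CUBIC)
    for pts,col in((W,(0,0,255)),(PL,(0,255,0))):
        for u in (proj(n,pts)-[x0,y0]+.5)*16-.5: cv2.circle(im,tuple(int(v) for v in u),3,col,-1)
    out.append(im)
cv2.imwrite("pics/chk.png",np.hstack(out))
E
```

```text
tilt 11.99853991357761
scene 264 143
top 218 192
```

View pics/chk.png

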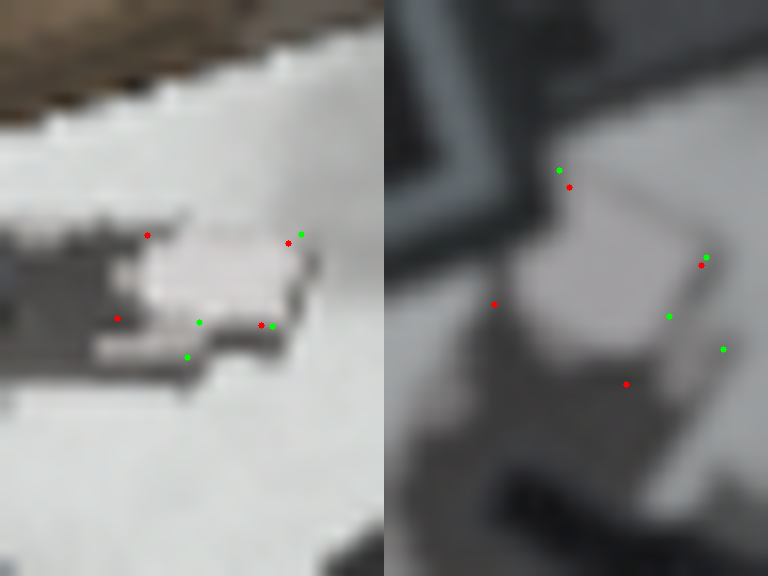

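The overlay agrees with the picture. In the scene view the end corners are at about (300,240) and (278,325), predicted (301,234) and (272,326). The top view puts the plate end about 1 px toward the notch side. So the plate sits 1–2 mm further toward its notch end than assumed, and I'll shift it by that and finish.

```bash
python3 - <<'E'
from fin import *
p,q=final(np.deg2rad(60),np.deg2rad(12),-1)
m=R.from_quat(q).as_matrix();x=np.cross(-m[:,2],-m[:,0])
env.movel(p-.0017*x,.02);env.hold(.5)
s=st('end');print(s["qvel"],p-.0017*x)
f=eyes.grab_frame("top")["frame"][:,:,::-1];cv2.imwrite("pics/end_top.png",cv2.resize(f[120:270,160:420],(780,450),interpolation=cv2.INTER_CUBIC))
E
```

```text
end 21.2333 [0.4475 0.2517 0.1809] [ 0.0386 -0.6121 -1.1342] 0.0830955788194535
[-0.0004 -0.0005 -0.0013  0.     -0.0023  0.0008] [0.4475 0.2516 0.1809]
```

View pics/end_top.png

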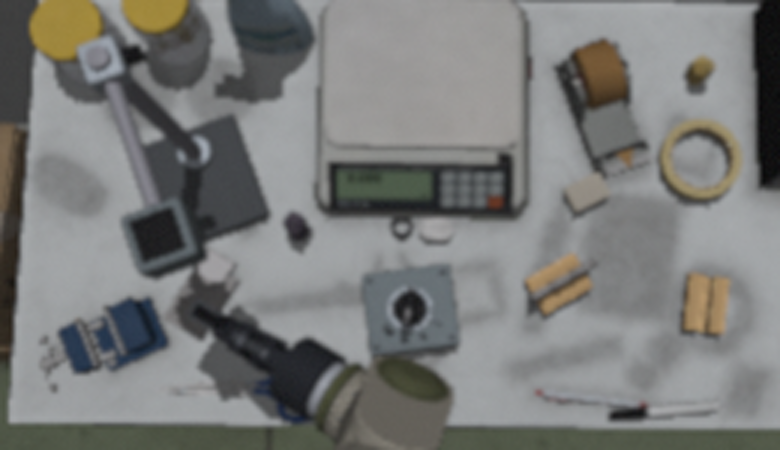

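The knob still points at three bars, (405,315). stand_a is empty at (706,303) and the plain plate is in place at (560,283). The amethyst (298,228) and card box (586,194) haven't moved, and the label is beside and below the head.

```bash
python3 -c "
from bench import job;print(job.hand_in())"
```

```text
the job is handed in; nothing more can be done
None
```

The job is handed in. The selector is on three bars, and the arm is holding the notched plate still under the reader, label up, with the label middle aimed at the reading point.

- **Selector:** I turned the knob from one bar to three and let go. The top picture shows the pointer at the third mark, both after release and at the end.
- **Plate:** I took the plate from stand_a by the end away from the label. It is tilted 12° from flat, and joint speeds were about zero. The clock read 21 s, against the 48 s limit.
- **Left alone:** in the last picture the plain plate, amethyst and card box look unmoved. The force on the tool while carrying the plate stayed near 1 N, so there was no sign of touching the reader.

**Checks that disagreed:**
- **Plate in the grip:** the two cameras differed on where the plate sits along its length, by about 1 mm (scene) against 3 mm (top). I shifted it 1.7 mm as a compromise.
- **Lens position:** estimates ranged over about 4 mm in x and 9 mm in y.
- **Knob axis:** gripping the knob put its axis about 3.5 mm from where the cameras had it. Part of that was my own half-pixel error, which I allowed for.

I expect the label middle to be within about 4 mm of the reading point. I did not measure it again after the last shift.

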